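# Hang a painted sample panel on the drying rail and slide it to its colour band

## Robot

A 6-joint arm with a two-finger parallel gripper is mounted at the origin on the work surface. World frame = base frame: x ahead of the robot, y to its left, z up, the work surface at z = 0. Lengths are in mm, angles in degrees, forces in N, time in s.
With the tool pointing down it reaches from about 350 to 850 mm from the base axis. Payload 8.1 kg.
Tool frame: the origin (TCP) lies midway between the tips of the shut fingers; the grasp point (between the pads) lies 19 mm behind it; z points along the fingers, y is the line along which they close (so a half turn about z gives the same grasp; the last joint's range is limited). The gripper opens to 85 mm and grips with 20 to 120 N. Pads are 22 mm wide; open, the fingers measure 114 mm over their backs; the gripper's body (76 mm by 85 mm) begins 54 mm behind the grasp point. The pads swing forward as they close: fully open they stand 13 mm farther back than shut.
Start: joints at [71.024, 7.471, 85.268, -0, 87.261, -4.893], TCP at [145.977, 581.976, 231.292] pointing down, gripper open.
Joint ranges: [-169.43, 169.43], [-51.17, 129.36], [1.28, 143.12], [-76.62, 256.62], [0, 156.53], [-152.29, 152.29]. Speed limits (degrees/s): [136.94, 136.94, 159.86, 180, 180, 180].

## Interface

Orientations are given as [roll, pitch, yaw] about the fixed x, y, z axes, in that order (R = Rz(yaw) Ry(pitch) Rx(roll)).
In Python, from bench import r, cams, status gives the robot as it stands (r), with the cameras (cams) and the readings (status).
- The arm moves only by the tool creep_tool, called after "Call:" by a JSON object that holds its "api" and its "payload". Schema: {"type":"object","properties":{"moves":{"type":"object","properties":{"ax":{"type":"array","items":{"type":"number"},"minItems":1,"maxItems":8},"ay":{"type":"array","items":{"type":"number"},"minItems":1,"maxItems":8},"az":{"type":"array","items":{"type":"number"},"minItems":1,"maxItems":8},"tx":{"type":"array","items":{"type":"number"},"minItems":1,"maxItems":8},"ty":{"type":"array","items":{"type":"number"},"minItems":1,"maxItems":8},"tz":{"type":"array","items":{"type":"number"},"minItems":1,"maxItems":8},"aperture":{"type":"array","items":{"type":"number"},"minItems":1,"maxItems":8}},"additionalProperties":false,"required":["ax","ay","az","tx","ty","tz","aperture"]},"squeeze":{"type":"number"},"only":{"type":"string"},"quiet":{"type":"boolean"},"lines":{"type":"string"}},"required":["moves"],"additionalProperties":false}. moves is an object with one list for each field, all of the same length, 1 to 8, a row being the entries at one place: ax, ay, az (a rotation vector in fractions of the full range, 1 being 180 degrees), tx, ty, tz (the shift in normalised numbers (1 is 100 cm)), aperture (the finger opening in mm); each row is the pose to reach, as a shift and turn from the pose commanded when the call began, along the tool's axes at that moment; what a row does not reach only later rows make up. A row lasts 1/8 s, in which the tool goes at most 62.5 mm and 10.7 degrees, less where a joint would pass 70% of its speed; a pose out of reach is approached as far as the arm can. The fingers move at their own pace and stop on an object; squeeze is the grip in N (left out, the last holds). Time passes only in rows, so rows that do not move let the fingers close. The tool returns the time, the measured TCP pose, the force, the opening and the grip force at its end. only (a regular expression) keeps the lines of the reply that match it, lines (a string "A,B") keeps lines A to B, and quiet returns only ok. Shift and turn numbers lie between -1 and 1, and a call with a number outside is refused. Input that does not fit is refused with a message, and nothing moves.
- status.sense(): the state, without advancing time (a new reading comes with each control period).
- cams.snapshot(name): name is "scene" or "side" or "wrist"; returns a dict with "pixels" (400x640x3 uint8, blue, green, red), "fx", "fy", "cx", "cy" (pixels), "pose" (4x4, takes a point from camera to world coordinates). Camera axes: x right, y up, looking along -z (the intrinsics and any distortion apply to the point x, -y, -z); pixel columns grow to the right and rows downward; lengths in mm; the calibration is good to about 2 mm. A picture is of the moment at which its call begins. There is no depth.
- r.hand_in(): hands the job in; it is judged then, once.
The state is a dict: "time": time; "joint_pos": joint angles; "qd": joint speeds; "joint_efforts": joint torques, N m; "tool_pos": TCP position; "tcp_rot": TCP orientation; "ft_force": force on the tool from outside, world axes, zero at the start; "wrist_torque": the same for the moment, N m; "finger_gap": finger opening in mm; "grip_force": force on a finger pad.
Only numpy, scipy, OpenCV 4.12 (cv2) and the standard library are available. Lean on these libraries where they do the work, as an engineer would, in place of code of your own. Each camera call takes 0.05 s, during which the arm holds its last target. There are 200 camera calls.

## Task

Take the orange-tabbed sample panel off the leaning rack and hook it over the bare middle stretch of the drying rail, between the two coloured bands. Then slide it along the rail, without lifting it off again, until its steel hook lies wholly on the orange band, and leave it hanging there at rest. Do not disturb the panel that hangs on the blue band, the paint jar or the marker cup.

Things in the scene. Friction and masses are not known exactly. Their poses are not given: they have to be found in the camera images.
- sample: Sample panel with orange tab, white face with strokes; 198 mm tall, 0.16-0.29 kg, loose. Origin: rail axis when hung, 8 mm under the hook's roof; z up the panel, y along the rail, x out of the painted face. At the start it leans in the rack, top tipped 27 deg from vertical towards the robot. Parts, x/z in mm, symmetric in y: panel 90 wide, x -5 to 5, z -136 to -46; tab and hook: see the points.
- sample_tab (a point): Point in the orange grip tab, at z = 40 mm of the sample's frame, axes as the sample. The tab is 10 mm thick (x), 44 mm wide (y), z 14 to 62 mm; both its faces are free for fingers, also in the rack.
- sample_gap (a point): Middle of the hook's opening, at x = 14, z = -29 mm in the sample's frame. C-shaped steel hook, 44 mm wide in y: roof z 8 to 14, x -16 to 16; back leg x -16 to -12 down to the panel; front lip x 12 to 16, z -12 to 14. The rail enters sideways from +x under the lip, with the sample 20 to 38 mm above its hung height; then lower it until the roof rests on the rail. Inside width 24 mm.
- easel: Plywood leaning rack, fixed, base 160 x 130 mm; origin on the table; z up. At the start the sample's origin is 190 mm straight above this origin (up to 12 mm aside along y). Its inclined back board, 120 mm wide, and lower ledge with a 13 mm high lip hold the panel's lowest 75 mm; the panel comes out by pulling it up along its own z axis.
- rail_stand: Drying rail stand, fixed: two 16 mm square posts 500 mm apart along y carry a level round steel rail of 16 mm diameter, its axis 220 mm above the table. Origin on the table under the rail's middle; y axis along the rail, x axis across it (away from the robot), z up.
- rail_mid (a point): Middle of the rail, on its axis, 220 mm above the table; axes as rail_stand.
- orange_band: Orange painted band around the rail, 66 mm long along the rail (the hook is 44 mm); origin at its centre on the rail's axis; axes as rail_stand. 140 to 165 mm from the rail's middle, on either side.
- blue_band: Blue band, of the same make, on the other side of the rail's middle.
- hung_panel: Panel of the same make with a blue tab, loose, hanging on the rail at the blue band. Leave alone. Origin on the rail's axis at the hook, axes as the sample.
- paint_jar: Orange paint jar with yellow lid, diameter 56, height 70 mm, loose; origin under its centre. Leave alone.
- marker_cup: Black cup with markers, diameter 68, height 85 mm (markers to 130 mm), loose; origin under its centre. Leave alone.

How it is judged:
By the outcome, as a careful person would: the job done as asked, in the order asked, and still so for the second after the job is handed in, with the robot touching nothing.
It also fails if it takes over 56 s, if anything falls off the work surface, if the arm or the gripper's body presses on something with over 40 N, if the wrist force passes 120 N, or if a joint passes its speed limit or range.

## Working session

There is one attempt and no reset: what is moved stays moved. The work goes in short steps, Python scripts to look and compute and a tool call to move; the robot and the scene stay as the last step left them, time stands still between calls to the robot, and variables do not carry over. Pictures are saved under pics/ and viewed, at most 10 in all, crops included, and the job is handed in when it is done.

```bash
ls; mkdir -p pics
```

Run:
```python
from bench import r, cams, status
import cv2,pickle
d={}
for n in("scene","side"):
    s=cams.snapshot(n);d[n]=s;cv2.imwrite(f"pics/{n}0.png",s["pixels"]);print(n,s["fx"],s["cx"],s["cy"],s["pose"].round(3).tolist(),[k for k in s])
pickle.dump(d,open("d0.pkl","wb"))
print(status.sense())
```

```text
bench.py
pics
scene 480.0184471525996 325.3619231508474 197.47817661919427 [[0.302, -0.798, 0.521, 1171.279], [0.953, 0.26, -0.154, -171.12], [-0.013, 0.543, 0.84, 1026.391], [0.0, 0.0, 0.0, 1.0]] ['pixels', 'fx', 'fy', 'cx', 'cy', 'pose']
side 392.30152446156103 317.18783046665226 198.1139472412309 [[0.965, 0.21, -0.159, 504.301], [-0.263, 0.737, -0.623, -621.356], [-0.013, 0.643, 0.766, 900.643], [0.0, 0.0, 0.0, 1.0]] ['pixels', 'fx', 'fy', 'cx', 'cy', 'pose']
{'time': 0.1, 'joint_pos': array([ 7.10260556e+01,  7.51205280e+00,  8.53226219e+01, -1.34152503e-03,
        8.72627505e+01, -4.89031974e+00]), 'qd': array([ 0.1105503 , -0.02885457, -0.23127509,  0.13798307,  0.04157257,
        0.00326215]), 'joint_efforts': array([ 1.74145367e-03, -5.70949709e+01, -5.01946914e+01, -4.54207816e-05,
        8.07160861e-03, -1.03050684e-05]), 'tool_pos': array([145.79832456, 581.50072403, 230.34008874]), 'tcp_rot': array([-1.79902815e+02, -6.97034784e-03,  1.65916435e+02]), 'ft_force': array([-0.24469358, -1.03770473, -0.32250672]), 'wrist_torque': array([-0.0219508 , -0.03055076, -0.03343191]), 'grip_force': 0.0, 'finger_gap': 85.43310449711522}
```

View pics/scene0.png

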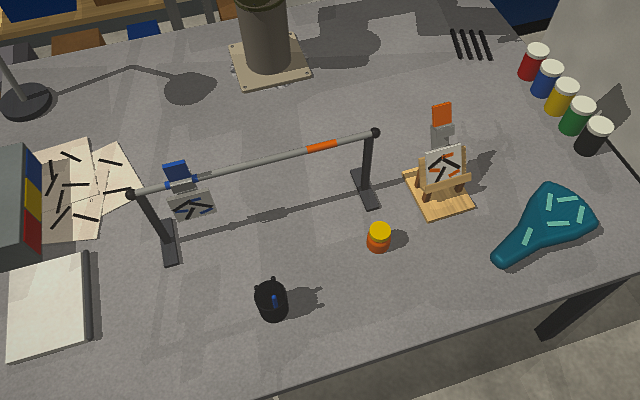

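View pics/side0.png

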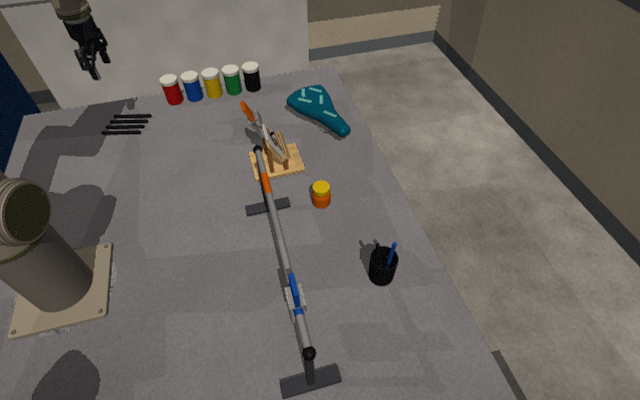

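Scene: rail from the caps at (130,195) to (375,132), orange band near (321,146), blue panel near (180,180), sample tab at (442,115), jar (379,237), cup (271,300). Side: tab at (247,110), orange band (265,183), rail caps at (258,150) and (308,353).

Create h.py:
```python
import numpy as np,cv2
def ray(s,p):
    d=np.array([(p[0]-s["cx"])/s["fx"],-(p[1]-s["cy"])/s["fy"],-1.]);P=np.array(s["pose"])
    d=P[:3,:3]@d;return P[:3,3],d/np.linalg.norm(d)
def tri(obs):
    A=np.zeros((3,3));b=np.zeros(3);R=[ray(*o) for o in obs]
    for c,d in R: M=np.eye(3)-np.outer(d,d);A+=M;b+=M@c
    x=np.linalg.solve(A,b);return x,[round(float(np.linalg.norm(np.cross(d,x-c))),1) for c,d in R]
def pix(s,p):
    P=np.array(s["pose"]);q=P[:3,:3].T@(np.array(p)-P[:3,3]);return s["cx"]+s["fx"]*q[0]/-q[2],s["cy"]+s["fy"]*q[1]/q[2]
def plane(s,p,z):
    c,d=ray(s,p);return c+d*(z-c[2])/d[2]
def blobs(s,lo,hi,amin=25):
    m=cv2.inRange(cv2.cvtColor(s["pixels"],cv2.COLOR_BGR2HSV),lo,hi)
    n,l,st,c=cv2.connectedComponentsWithStats(m)
    out=[]
    for i in range(1,n):
        if st[i,4]>=amin:
            cn=cv2.findContours((l==i).astype(np.uint8),0,2)[0][0]
            out.append((c[i].round(1).tolist(),int(st[i,4]),cv2.boxPoints(cv2.minAreaRect(cn)).round(1).tolist()))
    return out
```

Run:
```python
import pickle;from h import *
d=pickle.load(open("d0.pkl","rb"))
for n in d:
    s=d[n]
    for nm,lo,hi in(("orange",(3,150,90),(14,255,255)),("blue",(100,120,50),(125,255,255)),("black",(0,0,0),(180,255,38))):
        for b in blobs(s,lo,hi,40):print(n,nm,b)
```

```text
scene orange ([441.3, 113.9], 402, [[430.8999938964844, 103.0999984741211], [450.0, 101.69999694824219], [451.6000061035156, 124.9000015258789], [432.5, 126.19999694824219]])
scene orange ([321.3, 145.6], 213, [[305.79998779296875, 146.10000610351562], [335.20001220703125, 138.6999969482422], [336.79998779296875, 145.3000030517578], [307.3999938964844, 152.60000610351562]])
scene orange ([377.2, 245.3], 260, [[364.70001220703125, 251.60000610351562], [367.3999938964844, 231.89999389648438], [390.5, 235.10000610351562], [387.8999938964844, 254.8000030517578]])
scene blue ([34.9, 8.1], 1231, [[-0.0, 0.0], [75.0, 0.0], [75.0, 22.0], [0.0, 22.0]])
scene blue ([524.5, 10.0], 1161, [[492.0, 0.0], [555.0, 0.0], [555.0, 25.0], [492.0, 25.0]])
scene blue ([142.4, 29.2], 467, [[125.5999984741211, 24.899999618530273], [157.10000610351562, 18.600000381469727], [160.0, 33.20000076293945], [128.5, 39.5]])
scene blue ([542.0, 85.3], 451, [[527.4000244140625, 92.19999694824219], [539.5999755859375, 67.80000305175781], [558.0, 77.0], [545.7999877929688, 101.4000015258789]])
scene blue ([32.8, 169.4],
[... 6359 characters left out ...]
 [58.0, 195.89999389648438], [34.900001525878906, 246.6999969482422]])
side black ([265.0, 200.9], 50, [[260.5, 186.3000030517578], [262.79998779296875, 185.8000030517578], [268.3999938964844, 210.89999389648438], [266.1000061035156, 211.39999389648438]])
side black ([37.5, 240.9], 61, [[29.899999618530273, 243.89999389648438], [44.0, 233.0], [48.0, 238.1999969482422], [33.900001525878906, 249.0]])
side black ([381.5, 265.7], 846, [[363.70001220703125, 280.79998779296875], [374.20001220703125, 242.1999969482422], [400.20001220703125, 249.3000030517578], [389.70001220703125, 287.8999938964844]])
side black ([308.5, 359.8], 216, [[302.0, 347.0], [315.0, 347.0], [315.0, 384.0], [302.0, 384.0]])
```

Run:
```python
import pickle;from h import *
d=pickle.load(open("d0.pkl","rb"));a,b=d["scene"],d["side"]
T={}
for n,p,q in(("bandlo",(306.6,149.35),(268.1,192.2)),("bandhi",(336,142),(263,172)),("band",(321.3,145.6),(265.6,182.2)),("capB",(130,195),(308.5,353)),("capO",(375,132),(258,150)),("tab",(441.3,113.9),(246.9,110.9)),("tabtop",(440.5,102.4),(239.5,102.3)),("tabbot",(442.05,125.5),(254.5,119.7)),("jar",(379,231),(321,187)),("btab",(177.5,172.3),(293.9,289.1))):
    x,e=tri([(a,p),(b,q)]);T[n]=x;print(n,x.round(1),e)
u=T["capO"]-T["capB"];print("rail yaw",np.degrees(np.arctan2(-u[0],u[1])),np.linalg.norm(u),"mid",(T["capO"]+T["capB"])/2)
v=T["tabtop"]-T["tabbot"];print(v,np.linalg.norm(v))
# tab lateral direction from scene edges at plane depth of tab, x-offset unknown: left/right at tab centre height
L=plane(a,(431.7,114.65),T["tab"][2]);R=plane(a,(450.8,113.3),T["tab"][2]);w=R-L;print("tab w",w,np.degrees(np.arctan2(-w[0],w[1])))
# base front edge
```

```text
bandlo [542.4 -24.2 223.2] [1.6, 1.6]
bandhi [542.6  41.8 223.2] [1.8, 1.8]
band [542.4   8.5 222.8] [1.3, 1.3]
capB [ 541.6 -396.5  219.5] [1.1, 1.1]
capO [542.6 130.3 218.9] [1.7, 1.7]
tab [540.3 290.  222.4] [0.0, 0.0]
tabtop [526.7 290.2 250.3] [3.7, 3.7]
tabbot [554.6 289.2 193.3] [4.3, 4.3]
jar [699.3  93.7  66. ] [0.6, 0.6]
btab [ 542.5 -291.4  253.8] [1.1, 1.1]
rail yaw -0.10001052695700642 526.7855525625081 mid [ 542.09835666 -133.10781286  219.19272594]
[-27.88414249   0.99890726  57.06995825] 63.52561179021142
tab w [ 9.63647719 42.16730357  0.        ] -12.872724150480545
```

Run:
```python
import pickle,cv2
d=pickle.load(open("d0.pkl","rb"))
A=cv2.resize(d["scene"]["pixels"][90:230,390:490],None,fx=4,fy=4,interpolation=2)
B=cv2.resize(d["side"]["pixels"][90:190,220:320],None,fx=4,fy=4,interpolation=2)
B=cv2.copyMakeBorder(B,0,160,0,0,0)
cv2.imwrite("pics/crop1.png",cv2.hconcat([A,B]))
```

```text
(no output)
```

View pics/crop1.png

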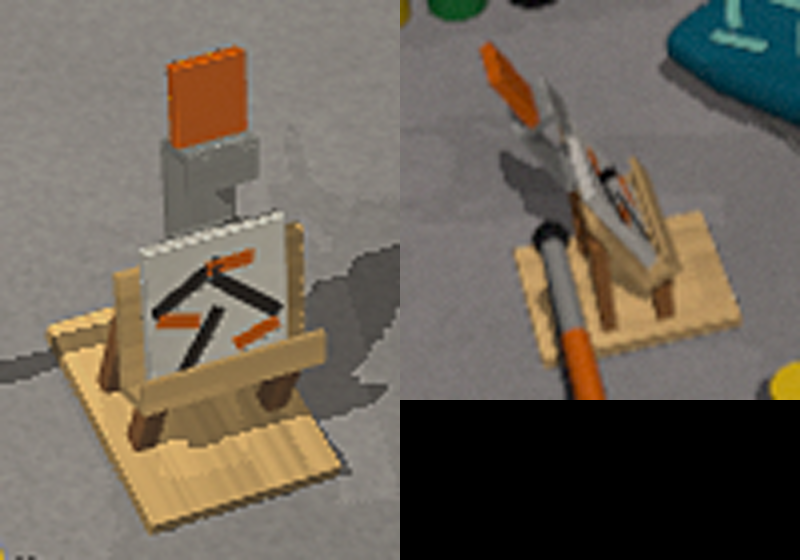

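Crop: tab corners at (432,105)-(451,102) top, rack base front edge (428,222)-(477,207) in the scene; hook opening faces away from the robot.

Run:
```python
import pickle;from h import *
d=pickle.load(open("d0.pkl","rb"));a,b=d["scene"],d["side"]
def yaw(s,p,q,z):
    P,Q=plane(s,p,z),plane(s,q,z);w=Q-P;print(P.round(),Q.round(),np.linalg.norm(w).round(1),np.degrees(np.arctan2(-w[0],w[1])).round(2))
for z in(0,12):
    yaw(a,(428,222.5),(476.75,207),z)
    yaw(b,(220+740/4-100,90+322/4),(220+700/4-100,90+210/4),z)
    yaw(b,(220+545/4-100,90+365/4),(220+517/4-100,90+245/4),z)
yaw(a,(390+150/4,90+407/4),(390+325/4,90+358/4),60)
yaw(a,(390+140/4,90+250/4),(390+284/4,90+213/4),130)
```

Add to h.py:
```python
from scipy.spatial.transform import Rotation as Ro
def rel(st,pos,R):
    C=Ro.from_euler("xyz",st["tcp_rot"],degrees=True)
    return (C.inv()*R).as_rotvec(degrees=True).round(1).tolist(),(C.inv().apply(np.array(pos)-st["tool_pos"])).round(1).tolist()
def tool(tilt,yaw=0): # tool y along +x, z down, tilted like the sample
    return Ro.from_euler("z",yaw,degrees=True)*Ro.from_euler("y",-tilt,degrees=True)*Ro.from_matrix([[0,1,0],[1,0,0],[0,0,-1.]])
```

Run:
```python
from h import *;from bench import r, cams, status
print(rel(status.sense(),(548-45,290,208+89),tool(27)))
```

```text
([-23.0, -17.8, 74.4], [-417.4, -195.9, -66.4])
```

The manual's scale: shifts go in shares of 100 cm and turns go in shares of 180 degrees. Converting my numbers, -417 mm / 1000 = -0.417, -370 mm / 1000 = -0.37, 74.4 degrees / 180 = 0.4133.

Call:
{"api": "creep_tool", "payload": {"moves": {"ax":[-0.0167, -0.0333, -0.05, -0.0667, -0.0778, -0.0944, -0.1111, -0.1278], "ay":[-0.0111, -0.0278, -0.0389, -0.05, -0.0611, -0.0722, -0.0889, -0.0989], "az":[0.05, 0.1056, 0.1556, 0.2111, 0.2611, 0.3111, 0.3611, 0.4133], "tx":[-0.05, -0.105, -0.16, -0.21, -0.265, -0.315, -0.37, -0.417], "ty":[-0.024, -0.049, -0.074, -0.098, -0.123, -0.148, -0.172, -0.196], "tz":[-0.008, -0.016, -0.025, -0.033, -0.042, -0.05, -0.058, -0.066], "aperture":[85, 85, 85, 85, 85, 85, 85, 85]}, "squeeze": 40}}

```text
time: 1.1
tool_pos: [503.8, 288.7, 297.2]
tcp_rot: [152.9, -0.2, 89.7]
ft_force: [0.2, 0.5, -0.7]
finger_gap: 85.0
grip_force: 0.0
```

Call:
{"api": "creep_tool", "payload": {"moves": {"ax":[0, 0], "ay":[0, 0], "az":[0, 0], "tx":[0, 0], "ty":[0, 0], "tz":[0, 0], "aperture":[85, 85]}, "squeeze": 40}}

```text
time: 1.35
tool_pos: [502.3, 290.4, 296.7]
tcp_rot: [153.0, -0.1, 90.1]
ft_force: [0.5, 0.2, -0.1]
finger_gap: 85.6
grip_force: 0.0
```

Run:
```python
from h import *;from bench import r, cams, status
st=status.sense();print(st["time"],st["tool_pos"],st["tcp_rot"],st["joint_pos"].round(1),rel(st,(548-45,290,208+89),tool(27)))
s=cams.snapshot("wrist");cv2.imwrite("pics/w1.png",s["pixels"])
import pickle;pickle.dump({"s":s,"st":st},open("w1.pkl","wb"))
print(blobs(s,(3,150,90),(14,255,255),40))
```

```text
1.35 [502.30416853 290.40275499 296.70567626] [ 1.53046417e+02 -7.06973257e-02  9.00832315e+01] [ 34.1 -17.9 106.4 -15.7  69.3  36.7] ([-0.0, -0.1, 0.0], [-0.4, 0.8, 0.1])
[([327.5, 210.6], 981, [[321.0, 173.0], [334.0, 173.0], [334.0, 247.0], [321.0, 247.0]]), ([349.9, 260.6], 644, [[329.70001220703125, 264.3999938964844], [349.5, 240.5], [371.29998779296875, 258.6000061035156], [351.6000061035156, 282.5]])]
```

View pics/w1.png

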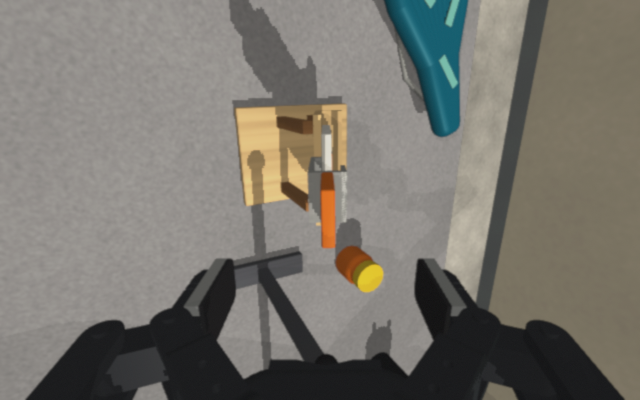

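Run:
```python
import pickle;from h import *
d=pickle.load(open("d0.pkl","rb"));a,b=d["scene"],d["side"];w=pickle.load(open("w1.pkl","rb"));s=w["s"]
for obs in([(s,(327.5,210.3)),(a,(440.8,102.2))],[(s,(327.5,210.3)),(b,(240.5,101.5))],[(s,(327.5,210.3)),(a,(440.8,102.2)),(b,(240.5,101.5))]):
    x,e=tri(obs);z=np.array([-.454,0,.891]);print("top",x.round(1),e,"orig",(x-62*z).round(1),"grasp",(x-22*z).round(1))
L=plane(s,(327.5,173),244);R=plane(s,(327.5,247),244);print(L,R)
# predict: pixel of nominal axis points
for k in(14,40,62): print(k,pix(s,np.array([557.5,290,189.5])+k*z))
```

```text
top [527.8 293.6 244.7] [3.4, 3.4] orig [556.  293.6 189.5] grasp [537.8 293.6 225.1]
top [527.6 298.7 250. ] [0.5, 0.5] orig [555.8 298.7 194.8] grasp [537.6 298.7 230.4]
top [527.8 294.9 248.4] [2.9, 5.4, 3.7] orig [555.9 294.9 193.2] grasp [537.8 294.9 228.8]
[530.07099953 322.19125036 244.        ] [530.30771833 268.30816113 244.        ]
14 (np.float64(326.5980305665128), np.float64(197.45880217826533))
40 (np.float64(326.73868553492315), np.float64(208.18357465112686))
62 (np.float64(326.8828500194112), np.float64(219.1759435114438))
```

Wrist: tab at col 321–334, rows 173–247, upright in the picture and centred between the fingers, so the alignment is good. Advancing along the tool axis and closing.

In the tool's units: 99 mm / 1000 = 0.099, 85 mm / 1000 = 0.085.

Call:
{"api": "creep_tool", "payload": {"moves": {"ax":[0, 0, 0, 0, 0, 0, 0, 0], "ay":[0, 0, 0, 0, 0, 0, 0, 0], "az":[0, 0, 0, 0, 0, 0, 0, 0], "tx":[0, 0, 0.0005, 0.0005, 0.0005, 0.0005, 0.0005, 0.0005], "ty":[0, 0, -0.0003, -0.0003, -0.0003, -0.0003, -0.0003, -0.0003], "tz":[0.03, 0.06, 0.085, 0.099, 0.099, 0.099, 0.099, 0.099], "aperture":[85, 85, 85, 85, 85, 40, 0, 0]}, "squeeze": 40}}

```text
time: 2.4
tool_pos: [547.7, 291.3, 210.0]
tcp_rot: [152.9, -0.1, 90.1]
ft_force: [0.0, 0.5, -0.2]
finger_gap: 31.7
grip_force: 0.0
```

Call:
{"api": "creep_tool", "payload": {"moves": {"ax":[0, 0, 0, 0], "ay":[0, 0, 0, 0], "az":[0, 0, 0, 0], "tx":[0, 0, 0, 0], "ty":[0, 0, 0, 0], "tz":[0, 0, 0, 0], "aperture":[0, 0, 0, 0]}, "squeeze": 60}}

```text
time: 2.9
tool_pos: [548.1, 291.2, 209.8]
tcp_rot: [152.9, -0.1, 90.0]
ft_force: [3.5, -0.9, 3.0]
finger_gap: 9.3
grip_force: 59.1
```

Run:
```python
from bench import r, cams, status
import cv2
s=cams.snapshot("wrist");cv2.imwrite("pics/w2.png",s["pixels"][100:400]);print(status.sense()["grip_force"])
```

```text
59.19574856758118
```

View pics/w2.png

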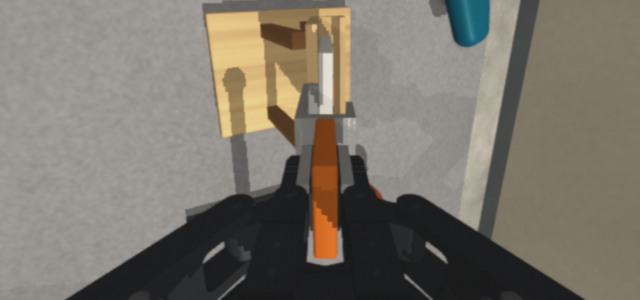

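The tab is held between both pads (gap 9 mm). Pulling up along the tool axis.

In the tool's units: -130 mm / 1000 = -0.13, -118 mm / 1000 = -0.118.

Call:
{"api": "creep_tool", "payload": {"moves": {"ax":[0, 0, 0, 0, 0, 0, 0, 0], "ay":[0, 0, 0, 0, 0, 0, 0, 0], "az":[0, 0, 0, 0, 0, 0, 0, 0], "tx":[0, 0, 0, 0, 0, 0, 0, 0], "ty":[0, 0, 0, 0, 0, 0, 0, 0], "tz":[-0.008, -0.022, -0.04, -0.06, -0.08, -0.1, -0.118, -0.13], "aperture":[0, 0, 0, 0, 0, 0, 0, 0]}, "squeeze": 60}}

```text
time: 3.95
tool_pos: [487.6, 290.9, 324.9]
tcp_rot: [153.0, -0.1, 90.0]
ft_force: [1.3, 0.1, -2.0]
finger_gap: 9.4
grip_force: 59.1
```

Run:
```python
from h import *;from bench import r, cams, status
# next: upright, robot side of the rail, y=-100, raised
print(rel(status.sense(),(480,200,340),tool(0)),rel(status.sense(),(460,-95,320),tool(0)))
```

```text
([27.0, -0.1, 0.0], [-90.9, 0.0, -17.1]) ([27.0, -0.1, 0.0], [-385.9, -26.9, -8.8])
```

In the tool's units: -320 mm / 1000 = -0.32, -130 mm / 1000 = -0.13, 27 degrees / 180 = 0.15.

Call:
{"api": "creep_tool", "payload": {"moves": {"ax":[0.0222, 0.0444, 0.0667, 0.0889, 0.1111, 0.1333, 0.15, 0.15], "ay":[0, 0, 0, 0, 0, 0, 0, 0], "az":[0, 0, 0, 0, 0, 0, 0, 0], "tx":[-0.015, -0.045, -0.085, -0.13, -0.18, -0.23, -0.28, -0.32], "ty":[-0.002, -0.005, -0.008, -0.013, -0.018, -0.022, -0.027, -0.027], "tz":[-0.01, -0.01, -0.01, -0.01, -0.01, -0.01, -0.01, -0.01], "aperture":[0, 0, 0, 0, 0, 0, 0, 0]}, "squeeze": 60}}

```text
time: 4.95
tool_pos: [459.6, -31.1, 320.0]
tcp_rot: [-179.9, -0.1, 90.0]
ft_force: [-0.2, 0.2, -1.7]
finger_gap: 9.5
grip_force: 59.1
```

Call:
{"api": "creep_tool", "payload": {"moves": {"ax":[0, 0, 0, 0, 0, 0], "ay":[0, 0, 0, 0, 0, 0], "az":[0, 0, 0, 0, 0, 0], "tx":[-0.035, -0.062, -0.078, -0.083, -0.083, -0.083], "ty":[0, 0, 0, 0, 0, 0], "tz":[0, 0, 0, 0, 0, 0], "aperture":[0, 0, 0, 0, 0, 0]}}}

```text
time: 5.7
tool_pos: [460.2, -111.3, 320.8]
tcp_rot: [180.0, -0.1, 90.1]
ft_force: [0.2, 0.8, -1.7]
finger_gap: 9.5
grip_force: 59.1
```

Run:
```python
from h import *;from bench import r, cams, status
import pickle
d={n:cams.snapshot(n) for n in("scene","side")};st=status.sense();pickle.dump((d,st),open("d1.pkl","wb"))
print(st["tool_pos"],st["tcp_rot"])
for n in d:
    print(n)
    for b in blobs(d[n],(3,150,90),(14,255,255),20):print(b)
A=cv2.resize(d["scene"]["pixels"][70:220,160:360],None,fx=3,fy=3,interpolation=2)
B=cv2.resize(d["side"]["pixels"][120:370,190:320],None,fx=1.8,fy=1.8,interpolation=2)[:450]
cv2.imwrite("pics/c2.png",cv2.hconcat([A[:,:560],B]))
```

```text
[ 460.16756707 -111.45965466  320.79759478] [ 1.79957566e+02 -1.02669792e-01  9.01018049e+01]
scene
([242.7, 95.4], 125, [[236.0, 86.30000305175781], [242.6999969482422, 84.0999984741211], [249.0, 104.0], [242.3000030517578, 106.0999984741211]])
([259.8, 95.4], 38, [[256.6000061035156, 86.5], [260.0, 86.0], [262.1000061035156, 100.80000305175781], [258.79998779296875, 101.30000305175781]])
([263.6, 128.1], 27, [[258.5, 128.10000610351562], [267.8999938964844, 125.80000305175781], [268.5, 128.10000610351562], [259.1000061035156, 130.5]])
([271.4, 142.2], 30, [[265.0, 144.0], [276.6000061035156, 138.1999969482422], [277.6000061035156, 140.1999969482422], [266.0, 146.0]])
([321.3, 145.6], 214, [[305.79998779296875, 146.10000610351562], [335.20001220703125, 138.6999969482422], [336.79998779296875, 145.3000030517578], [307.3999
[... 640 characters left out ...]
64844, 149.39999389648438], [273.8999938964844, 170.6999969482422], [270.20001220703125, 171.3000030517578]])
([285.6, 165.1], 22, [[284.0, 168.0], [284.0, 161.0], [287.0, 161.0], [287.0, 168.0]])
([265.5, 182.1], 143, [[259.70001220703125, 172.8000030517578], [266.5, 171.10000610351562], [271.6000061035156, 191.39999389648438], [264.79998779296875, 193.10000610351562]])
([227.2, 196.7], 187, [[220.39999389648438, 181.60000610351562], [226.39999389648438, 180.1999969482422], [233.89999389648438, 212.8000030517578], [228.0, 214.1999969482422]])
([320.7, 200.7], 201, [[311.1000061035156, 207.39999389648438], [312.0, 192.0], [330.1000061035156, 193.10000610351562], [329.20001220703125, 208.5]])
```

View pics/c2.png

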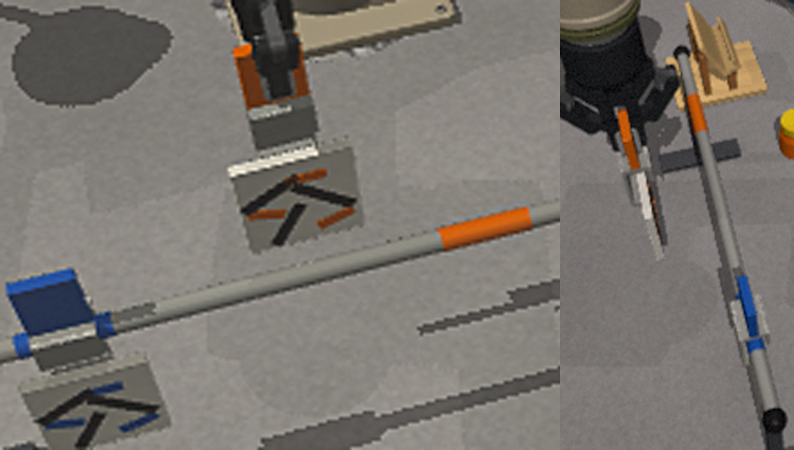

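Run:
```python
import pickle;from h import *
d,st=pickle.load(open("d1.pkl","rb"));a,b=d["scene"],d["side"]
x,e=tri([(a,(244,153.7)),(b,(245.6,263))]);print(x,e)
o=st["tool_pos"]-[0,0,22]
pts={"botlo":(5,-45,-136),"bothi":(5,45,-136),"toplo":(-5,-45,-46),"tabtoplo":(0,-22,62),"tabtophi":(0,22,62),"liplo":(16,-22,-12),"liphi":(16,22,-12)}
for n,p in pts.items(): print(n,[np.round(pix(s,o+p),1).tolist() for s in(a,b)])
for c in((244,153.7),(281.7,143.7)): # cast onto plane x = panel face
    C,D=ray(a,c);t=(o[0]+5-C[0])/D[0];print("face hit rel o",(C+t*D-o).round(1))
```

```text
[ 460.5548211  -153.49305416  158.80683738] [0.5, 0.5]
botlo [[243.0, 154.3], [247.8, 262.9]]
bothi [[281.2, 144.7], [241.8, 230.1]]
toplo [[235.4, 124.7], [236.0, 240.6]]
tabtoplo [[238.1, 86.6], [226.8, 196.4]]
tabtophi [[260.1, 81.5], [224.1, 179.2]]
liplo [[245.6, 118.3], [242.2, 219.0]]
liphi [[266.4, 113.3], [239.1, 202.4]]
face hit rel o [   5.   -42.5 -134.9]
face hit rel o [   5.    46.6 -133.1]
```

The sample hangs upright, bottom at TCP −156 mm as modelled. Crop: panel bottom corners (244,154) and (282,144), rail and both bands clear. Going to entry height (29 mm above hung), then in sideways.

In the tool's units: 51 mm / 1000 = 0.051, 48 mm / 1000 = 0.048.

Call:
{"api": "creep_tool", "payload": {"moves": {"ax":[0, 0, 0, 0, 0, 0, 0], "ay":[0, 0, 0, 0, 0, 0, 0], "az":[0, 0, 0, 0, 0, 0, 0], "tx":[0, 0, 0, 0, 0, 0, 0], "ty":[0, 0.005, 0.012, 0.022, 0.032, 0.036, 0.036], "tz":[0.015, 0.035, 0.048, 0.051, 0.051, 0.051, 0.051], "aperture":[0, 0, 0, 0, 0, 0, 0]}, "squeeze": 60}}

```text
time: 6.68
tool_pos: [496.6, -112.1, 270.3]
tcp_rot: [179.9, -0.1, 90.1]
ft_force: [0.3, -1.1, -1.2]
finger_gap: 9.5
grip_force: 59.1
```

Run:
```python
from h import *;from bench import r, cams, status
import pickle
d={n:cams.snapshot(n) for n in("scene","side")};st=status.sense()
print(st["tool_pos"],st["ft_force"])
A=cv2.resize(d["scene"]["pixels"][90:200,200:340],None,fx=4,fy=4,interpolation=2)
B=cv2.resize(d["side"]["pixels"][160:270,220:300],None,fx=4,fy=4,interpolation=2)
cv2.imwrite("pics/c3.png",cv2.hconcat([A[:,:480],B]))
```

```text
[ 496.19488205 -112.10812114  270.11023051] [ 0.60153881 -0.19155101 -2.00237067]
```

View pics/c3.png

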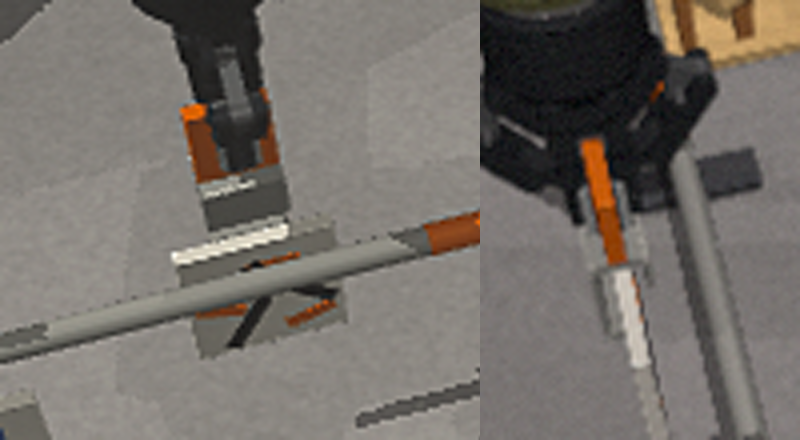

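Rail stands just ahead of the hook opening (rail at col ~250, row 173 of the scene; hook lip above, panel top below). Entering.

In the tool's units: 46 mm / 1000 = 0.046, 44 mm / 1000 = 0.044.

Call:
{"api": "creep_tool", "payload": {"moves": {"ax":[0, 0, 0, 0, 0, 0, 0, 0], "ay":[0, 0, 0, 0, 0, 0, 0, 0], "az":[0, 0, 0, 0, 0, 0, 0, 0], "tx":[0, 0, 0, 0, 0, 0, 0, 0], "ty":[0.008, 0.016, 0.024, 0.032, 0.039, 0.044, 0.046, 0.046], "tz":[0, 0, 0, 0, 0, 0, 0, 0], "aperture":[0, 0, 0, 0, 0, 0, 0, 0]}, "squeeze": 60}}

```text
time: 7.78
tool_pos: [542.1, -112.0, 269.7]
tcp_rot: [180.0, -0.1, 90.0]
ft_force: [0.2, -0.4, -1.9]
finger_gap: 9.6
grip_force: 59.1
```

Call:
{"api": "creep_tool", "payload": {"moves": {"ax":[0, 0, 0, 0, 0, 0, 0, 0], "ay":[0, 0, 0, 0, 0, 0, 0, 0], "az":[0, 0, 0, 0, 0, 0, 0, 0], "tx":[0, 0, 0, 0, 0, 0, 0, 0], "ty":[0, 0, 0, 0, 0, 0, 0, 0], "tz":[0.004, 0.009, 0.014, 0.019, 0.022, 0.024, 0.025, 0.025], "aperture":[0, 0, 0, 0, 0, 0, 0, 0]}}}

```text
time: 8.78
tool_pos: [542.2, -112.0, 244.8]
tcp_rot: [180.0, -0.1, 90.0]
ft_force: [0.4, -1.1, -2.7]
finger_gap: 9.5
grip_force: 59.1
```

No contact so far; easing down until the force shows the roof on the rail.

In the tool's units: 2 mm / 1000 = 0.002, 1.4 mm / 1000 = 0.0014.

Call:
{"api": "creep_tool", "payload": {"moves": {"ax":[0, 0, 0, 0], "ay":[0, 0, 0, 0], "az":[0, 0, 0, 0], "tx":[0, 0, 0, 0], "ty":[0, 0, 0, 0], "tz":[0.0007, 0.0014, 0.002, 0.002], "aperture":[0, 0, 0, 0]}}}

```text
time: 9.28
tool_pos: [542.1, -112.0, 242.7]
tcp_rot: [180.0, -0.1, 90.0]
ft_force: [0.5, 0.7, -1.7]
finger_gap: 9.4
grip_force: 59.1
```

Call:
{"api": "creep_tool", "payload": {"moves": {"ax":[0, 0, 0], "ay":[0, 0, 0], "az":[0, 0, 0], "tx":[0, 0, 0], "ty":[0, 0, 0], "tz":[0.0007, 0.0014, 0.0014], "aperture":[0, 0, 0]}}}

```text
time: 9.65
tool_pos: [542.3, -112.0, 242.5]
tcp_rot: [179.9, -0.1, 90.0]
ft_force: [-2.4, 1.7, 5.1]
finger_gap: 9.0
grip_force: 60.3
```

Contact (about 7 N). Relieving slightly, then sliding in +y (tool x).

In the tool's units: 55 mm / 1000 = 0.055, 48 mm / 1000 = 0.048.

Call:
{"api": "creep_tool", "payload": {"moves": {"ax":[0, 0, 0, 0, 0, 0, 0, 0], "ay":[0, 0, 0, 0, 0, 0, 0, 0], "az":[0, 0, 0, 0, 0, 0, 0, 0], "tx":[0, 0.003, 0.01, 0.019, 0.029, 0.039, 0.048, 0.055], "ty":[0, 0, 0, 0, 0, 0, 0, 0], "tz":[-0.0005, -0.0005, -0.0005, -0.0005, -0.0005, -0.0005, -0.0005, -0.0005], "aperture":[0, 0, 0, 0, 0, 0, 0, 0]}, "squeeze": 30}}

```text
time: 10.65
tool_pos: [542.3, -56.3, 242.4]
tcp_rot: [179.9, -0.1, 90.1]
ft_force: [0.1, -3.8, 4.5]
finger_gap: 9.6
grip_force: 60.1
```

Call:
{"api": "creep_tool", "payload": {"moves": {"ax":[0, 0, 0, 0, 0, 0, 0, 0], "ay":[0, 0, 0, 0, 0, 0, 0, 0], "az":[0, 0, 0, 0, 0, 0, 0, 0], "tx":[0.01, 0.02, 0.03, 0.04, 0.05, 0.058, 0.063, 0.063], "ty":[0, 0, 0, 0, 0, 0, 0, 0], "tz":[0, 0, 0, 0, 0, 0, 0, 0], "aperture":[0, 0, 0, 0, 0, 0, 0, 0]}}}

```text
time: 11.65
tool_pos: [542.1, 7.3, 242.5]
tcp_rot: [179.9, -0.1, 90.1]
ft_force: [0.2, -0.2, 5.6]
finger_gap: 9.4
grip_force: 60.2
```

Run:
```python
from h import *;from bench import r, cams, status
d={n:cams.snapshot(n) for n in("scene","side")};st=status.sense()
print(st["tool_pos"],st["ft_force"])
A=cv2.resize(d["scene"]["pixels"][70:190,250:390],None,fx=4,fy=4,interpolation=2)
B=cv2.resize(d["side"]["pixels"][120:240,230:290],None,fx=4,fy=4,interpolation=2)
cv2.imwrite("pics/c4.png",cv2.hconcat([A,B]))
```

```text
[542.11645101   7.31324365 242.4925397 ] [ 0.71596497 -0.46357088  5.14048099]
```

View pics/c4.png

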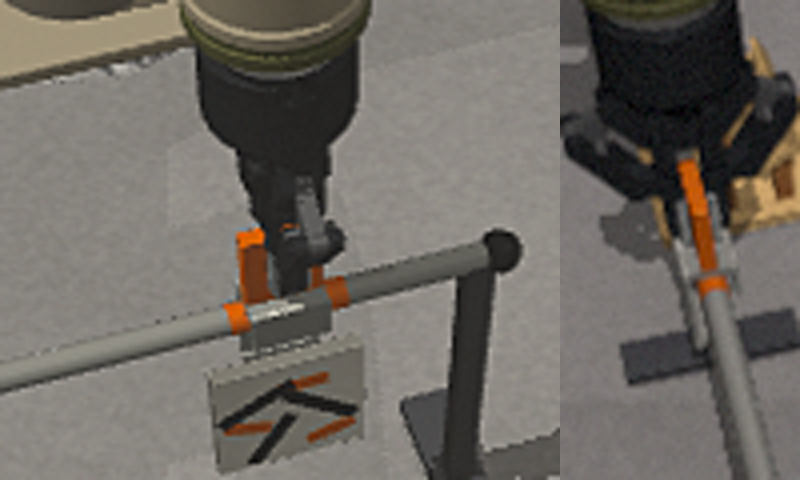

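Hook sits on the orange band with orange showing on both sides (crop cols 228–248 and 326–348). Releasing and withdrawing upward.

In the tool's units: -0.5 mm / 1000 = -0.0005.

Call:
{"api": "creep_tool", "payload": {"moves": {"ax":[0, 0, 0, 0, 0, 0, 0], "ay":[0, 0, 0, 0, 0, 0, 0], "az":[0, 0, 0, 0, 0, 0, 0], "tx":[0, 0, 0, 0, 0, 0, 0], "ty":[0, 0, 0, 0, 0, 0, 0], "tz":[-0.0005, -0.0005, -0.0005, -0.0005, -0.0005, -0.0005, -0.0005], "aperture":[0, 14, 20, 35, 50, 50, 50]}, "squeeze": 20}}

```text
time: 12.62
tool_pos: [542.0, 6.0, 242.6]
tcp_rot: [180.0, -0.1, 90.0]
ft_force: [0.0, -0.3, 0.8]
finger_gap: 49.8
grip_force: 0.0
```

Call:
{"api": "creep_tool", "payload": {"moves": {"ax":[0, 0, 0, 0, 0, 0, 0, 0], "ay":[0, 0, 0, 0, 0, 0, 0, 0], "az":[0, 0, 0, 0, 0, 0, 0, 0], "tx":[0, 0, 0, 0, 0, 0, 0, 0], "ty":[0, 0, 0, 0, 0, 0, 0, 0], "tz":[-0.005, -0.02, -0.04, -0.065, -0.095, -0.125, -0.14, -0.14], "aperture":[50, 50, 50, 50, 50, 50, 50, 50]}}}

```text
time: 13.62
tool_pos: [542.6, 5.7, 384.4]
tcp_rot: [179.8, -0.1, 90.0]
ft_force: [-1.5, -0.1, 0.2]
finger_gap: 49.8
grip_force: 0.0
```

Call:
{"api": "creep_tool", "payload": {"moves": {"ax":[0, 0, 0, 0, 0, 0, 0, 0], "ay":[0, 0, 0, 0, 0, 0, 0, 0], "az":[0, 0, 0, 0, 0, 0, 0, 0], "tx":[0, 0, 0, 0, 0, 0, 0, 0], "ty":[0, 0, 0, 0, 0, 0, 0, 0], "tz":[0, 0, 0, 0, 0, 0, 0, 0], "aperture":[50, 50, 50, 50, 50, 50, 50, 50]}}}

```text
time: 14.62
tool_pos: [542.0, 5.8, 382.6]
tcp_rot: [180.0, -0.1, 90.0]
ft_force: [1.2, -0.4, 0.2]
finger_gap: 50.0
grip_force: 0.0
```

Run:
```python
from h import *;from bench import r, cams, status
import pickle,time
d={n:cams.snapshot(n) for n in("scene","side")};o=pickle.load(open("d0.pkl","rb"))
e={n:cams.snapshot(n) for n in("scene","side")}
for n in d:
    print(n,"motion px",int((cv2.absdiff(d[n]["pixels"],e[n]["pixels"]).max(2)>25).sum()))
    for nm,lo,hi in(("o",(3,150,90),(14,255,255)),("b",(100,120,50),(125,255,255))):print([b[:2] for b in blobs(d[n],lo,hi,20)])
A=cv2.resize(d["scene"]["pixels"][70:190,250:390],None,fx=4,fy=4,interpolation=2)
B=cv2.resize(d["side"]["pixels"][120:240,230:290],None,fx=4,fy=4,interpolation=2)
cv2.imwrite("pics/c5.png",cv2.hconcat([A,B]))
```

```text
scene motion px 1
[([319.8, 136.1], 430), ([325.9, 165.5], 26), ([416.7, 178.8], 31), ([331.7, 177.6], 24), ([311.2, 177.0], 28), ([423.5, 196.8], 23), ([377.2, 245.3], 261)]
[([34.9, 8.1], 1231), ([524.8, 9.7], 1187), ([142.4, 29.2], 467), ([542.0, 85.3], 453), ([32.8, 169.4], 423), ([177.4, 172.5], 430), ([195.4, 199.2], 20), ([206.2, 210.3], 26), ([181.5, 210.8], 24), ([274.3, 300.8], 53)]
side motion px 1
[([270.7, 162.7], 49), ([263.8, 173.0], 126), ([285.5, 165.0], 24), ([267.1, 190.7], 24), ([320.7, 200.7], 197)]
[([193.3, 91.0], 281), ([391.3, 253.3], 86), ([293.8, 289.1], 208), ([298.0, 311.1], 51)]
```

View pics/c5.png

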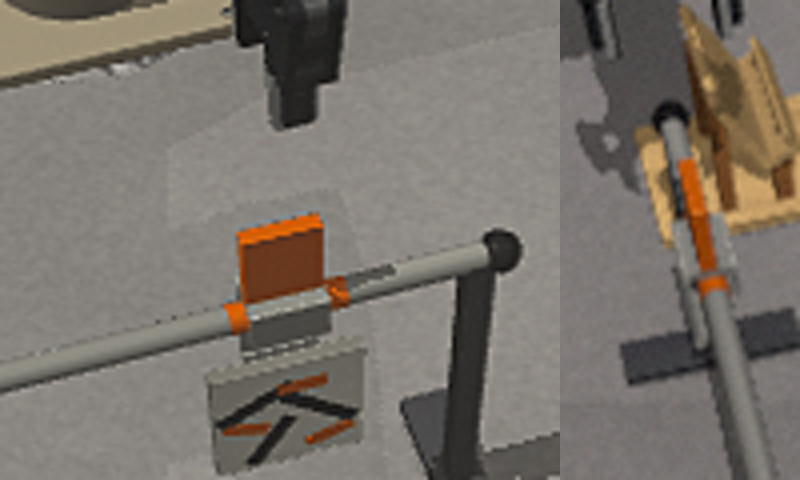

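The sample hangs at rest with its hook wholly on the orange band, with orange on both sides (cols 228–248 and 330–348). The gripper is clear, and the blue panel, jar and cup have not moved.

```bash
python3 -c "
from bench import r, cams, status
print(r.hand_in())"
```

```text
the job is handed in; nothing more can be done
None
```

The sample panel was hooked onto the bare middle of the rail and slid along it. It now hangs at rest with its hook wholly on the orange band, the other objects show no movement in the images, and the job was handed in at about 15 s.

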